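# Sweep the loose jar caps off the prep board into the catch pan

## Robot

A 6-joint arm with a two-finger parallel gripper is mounted at the origin on the work surface. World frame = base frame: x ahead of the robot, y to its left, z up, the work surface at z = 0. Lengths are in m, angles in rad, forces in N, time in s.
With the tool pointing down it reaches from about 0.375 to 0.9 m from the base axis. Payload 3.1 kg.
Tool frame: the origin (TCP) lies midway between the tips of the shut fingers; the grasp point (between the pads) lies 19 mm behind it; z points along the fingers, y is the line along which they close (so a half turn about z gives the same grasp; the last joint's range is limited). The gripper opens to 87 mm and grips with 3 to 60 N. Pads are 19 mm wide; open, the fingers measure 117 mm over their backs; the gripper's body (75 mm by 190 mm) begins 51 mm behind the grasp point.
Start: joints at [-1.381, 0.527, 1.433, -0, 1.181, -0.178], TCP at [0.225, -0.583, 0.223] pointing down, gripper open.
Joint ranges: [-3.08, 3.08], [-0.75, 2.2], [0.22, 2.44], [-1.43, 4.57], [0, 2.65], [-2.85, 2.85]. Speed limits (rad/s): [2.79, 2.79, 3.14, 3.14, 3.14, 3.14].

## Interface

Orientations are given as a unit quaternion [x, y, z, w].
In Python, from rig import status, imaging, order gives the robot as it stands.
- The arm moves only by the tool arm_command, never from a script. Its argument "deltas" is one flat list of numbers, 5 for each row, row after row: the opening, from -1 (shut) to 1 (fully open), so that 0 is half open, then the shift along the tool's x, y, z in m, then the turn about the tool's z in rad. In form: [gripper, tx, ty, tz, roll, gripper, tx, ty, tz, roll, ...]. A call has 1 to 12 rows; each row shifts and turns the commanded pose from where the row before left it, along the tool's axes as they then stand; what a row does not reach is not made up. A row lasts 1/8 s, in which the tool goes at most 62.5 mm and 10.7 degrees, less where a joint would pass 70% of its speed; a pose out of reach is approached as far as the arm can. A call with a gripper value outside its range is refused whole. The fingers move at their own pace and stop on an object; "newtons" is the grip in N (left out, the last holds). Time passes only in rows, so rows that do not move let the fingers close. It gives the time, the measured TCP pose, the force, the opening and the grip force at its end, in the units of the state.
- status.get_obs(): the state, without advancing time (a new reading comes with each control period).
- imaging.camera(name): name is "scene" or "top"; returns (picture, depth): 480x640x3 uint8, red, green, blue; 480x640 float32, m along the optical axis (not along the pixel's ray), 0 where there is no reading.
- imaging.camera_params(name): a dict with "intrinsics" (3x3 intrinsics, pixels), "k1" (the pictures are not rectified: a ray, as slopes to the right and down, at radius r is drawn at 1 + k1 r^2 times it, then the intrinsics apply), "camera_from_world" (4x4, takes a point from world to camera coordinates). Camera axes: x right, y up, looking along -z (the intrinsics and any distortion apply to the point x, -y, -z); pixel columns grow to the right and rows downward; lengths in m; the calibration is good to about 2 mm. A picture is of the moment at which its call begins. camera_params takes no time and is no camera call.
- order.hand_in(): hands the job in; it is judged then, once.
The state is a dict: "time": time; "q": joint angles; "joint_velocities": joint speeds; "joint_torque": joint torques, N m; "position": TCP position; "tool_rot": TCP orientation; "ft_force": force on the tool from outside, world axes, zero at the start; "moment": the same for the moment, N m; "grip_width": finger opening in m; "grip_force": force on a finger pad.
Only numpy, scipy, OpenCV 4.12 (cv2) and the standard library are available. Lean on these libraries where they do the work, as an engineer would, in place of code of your own. Each camera call takes 0.05 s, during which the arm holds its last target. There are 200 camera calls.

## Task

Clear the prep board: with your fingertips, sweep the three loose black jar caps across the raised green board and over its edge into the open steel pan beside it, not onto the pan that has its lid on. Push them along the board only, never pick them up, and leave the paper cup and the closed jar on the board standing where they are.

Things in the scene. Friction and masses are not known exactly. Their poses are not given: they have to be found in the camera images.
- board: fixed pale green prep board on a steel frame, 320 mm (its x) by 240 mm (its y), flat top 60 mm above the table, no rim. Origin: on the table under its centre; z up. Its long edges (y = +120 and -120 mm) each overhang a steel pan by 10 mm. Caps lie near x = -115, 0 and +115 mm of it, cup and jar near x = -58 and +58 mm (either way round), so each cap has a free lane along y to both edges.
- open_pan: fixed open stainless pan, empty, the goal: 320 mm (its x, parallel to the board's x) by 120 mm (its y), rim 45 mm above the table, walls 4 mm. Origin: centre of its underside, on the table. It stands at the left or the right long side of the board, its centre 170 mm from the board's centre.
- lidded_pan: fixed stainless pan of the same size closed by a flat metal lid, at the other long side of the board; lid top 50 mm above the table, its grip 53 mm. Origin: centre of its underside. Not to be used.
- cap_1: loose black plastic screw cap lying on the board, open side down: disc 34 mm diameter, 12 mm tall, about 15 g. Origin: centre of its underside, z up.
- cap_2: loose black plastic screw cap lying on the board, open side down: disc 34 mm diameter, 12 mm tall, about 15 g. Origin: centre of its underside, z up.
- cap_3: loose black plastic screw cap lying on the board, open side down: disc 34 mm diameter, 12 mm tall, about 15 g. Origin: centre of its underside, z up.
- paper_cup: loose white paper portion cup with cream in it, standing on the board: 50 mm tall, 44 mm diameter at the rim, 32 mm at the foot, 60 g. Origin: centre of its underside. To be left standing.
- jar: loose small amber glass jar with its black cap screwed on, standing on the board: 52 mm tall, 38 mm diameter, 120 g. Origin: centre of its underside. To be left standing.

How it is judged:
By the outcome, as a careful person would: the job done as asked, in the order asked, and still so for the second after the job is handed in, with the robot touching nothing.
It also fails if it takes over 54 s, if anything falls off the work surface, if the arm or the gripper's body presses on something with over 40 N, if the wrist force passes 120 N, or if a joint passes its speed limit or range.

## Working session

There is one attempt and no reset: what is moved stays moved. The work goes in short steps, Python scripts to look and compute and a tool call to move; the robot and the scene stay as the last step left them, time stands still between calls to the robot, and variables do not carry over. Pictures are saved under pics/ and viewed, at most 10 in all, crops included, and the job is handed in when it is done.

Besides the shell and the picture viewer there is one more tool, called as name(argument=value, ...), one argument or row to a line, values as JSON. arm_command: Moves the arm, as the interface text tells. Its arguments: {"type":"object","properties":{"deltas":{"type":"array"},"newtons":{"type":"number"}},"required":["deltas"]}

```bash
mkdir -p pics
cat > h.py <<'E'
import numpy as np, cv2
from rig import status, imaging, order
def shot(n,f):
    p,d=imaging.camera(n); cv2.imwrite('pics/'+f+'.png',p[:,:,::-1]); np.save('pics/'+n+'_d.npy',d); return p,d
def ray(n,u,v):
    c=imaging.camera_params(n);K=np.array(c['intrinsics']);T=np.linalg.inv(np.array(c['camera_from_world']))
    x=cv2.undistortPoints(np.array([[[u,v]]],float),K,np.array([c['k1'],0,0,0],float))[0,0]
    return T[:3,3],T[:3,:3]@np.array([x[0],-x[1],-1])
def onz(n,u,v,z):
    o,r=ray(n,u,v); return o+r*(z-o[2])/r[2]
E
python3 - <<'E'
from h import *
for n in('top','scene'): shot(n,n+'0')
print(status.get_obs())
E
```

```text
{'time': 0.1, 'q': array([-1.38050842e+00,  5.28345358e-01,  1.43378328e+00,  2.64937268e-05,
        1.18141795e+00, -1.78477538e-01]), 'joint_velocities': array([ 7.19266937e-05, -2.93399069e-03, -3.10179367e-03,  8.01258247e-04,
        1.17102669e-03,  2.52073394e-04]), 'joint_torque': array([-9.74832365e-04, -4.40987313e+01, -1.77150553e+01,  6.33908459e-02,
        5.34034241e-02, -3.79337462e-05]), 'position': array([ 0.22520955, -0.58229909,  0.22168371]), 'tool_rot': array([ 9.83050065e-01,  1.83334710e-01,  6.48102742e-06, -9.77018560e-04]), 'ft_force': array([ 0.64561225,  1.00682585, -0.81786629]), 'moment': array([ 0.04470303,  0.00127507, -0.01634132]), 'grip_force': 0.0, 'grip_width': 0.0873174832868904}
```

View pics/top0.png

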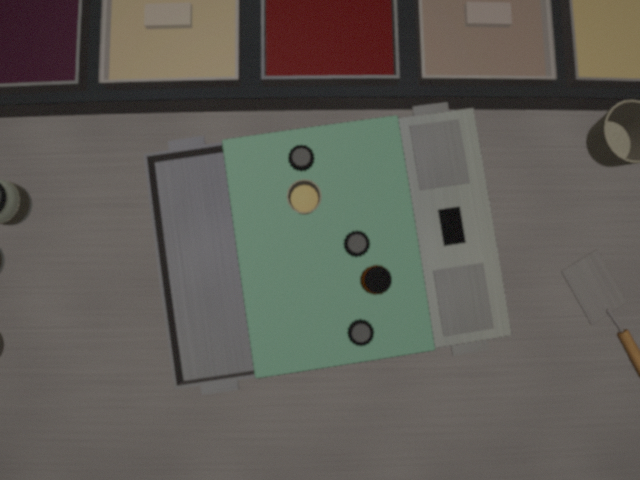

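View pics/scene0.png

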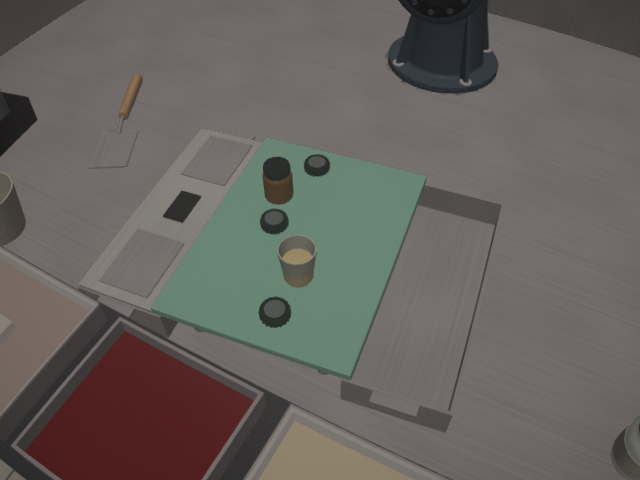

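The top view shows the open pan on the left, with a dark rim and spanning about (150-250, 150-385). The lidded pan with its black grip is on the right at (452,226). The caps are at (301,158), (357,244) and (361,332), the cup at (304,198) and the jar at (376,280). The scene view agrees.

Run:
```python
from h import *
from scipy.spatial.transform import Rotation as R
P={}
for k,u,v,z in [('c1',301,158,.072),('c2',357,244,.072),('c3',361,332,.072),('cup',304,198,.108),('jar',376,280,.112),('bTL',223,140,.06),('bTR',398,116,.06),('bBR',435,350,.06),('bBL',256,377,.06),('pTL',150,157,.045),('pBL',179,384,.045)]:
    P[k]=onz('top',u,v,z)
ctr=(P['bTL']+P['bTR']+P['bBL']+P['bBR'])/4
ax=(P['bTL']-P['bBL']+P['bTR']-P['bBR'])[:2];ax/=np.linalg.norm(ax);ay=np.array([-ax[1],ax[0]])
print('yaw',np.arctan2(ax[1],ax[0]),ctr)
for k in P: d=(P[k]-ctr)[:2];print(k,P[k].round(4),'board',(d@ax).round(4),(d@ay).round(4))
print(R.from_quat(status.get_obs()['tool_rot']).as_matrix().round(3))
for k,u,v,z in [('c1',275,307,.072),('c2',274,217,.072),('c3',317,160,.072)]:print(onz('scene',u,v,z).round(4))
```

```text
yaw 0.12869269778276843 [0.55003339 0.00644459 0.06      ]
c1 [0.6631 0.0405 0.072 ] board 0.1165 0.0193
c2 [ 0.5487 -0.0305  0.072 ] board -0.006 -0.0365
c3 [ 0.4349 -0.0332  0.072 ] board -0.1192 -0.0246
cup [0.6047 0.0369 0.108 ] board 0.0581 0.0232
jar [ 0.5013 -0.0498  0.112 ] board -0.0555 -0.0496
bTL [0.6918 0.1446 0.06  ] board 0.1583 0.1188
bTR [ 0.7222 -0.0911  0.06  ] board 0.1582 -0.1188
bBR [ 0.4078 -0.1315  0.06  ] board -0.1588 -0.1186
bBL [0.3784 0.1038 0.06  ] board -0.1577 0.1186
pTL [0.6739 0.2466 0.045 ] board 0.1537 0.2222
pBL [0.3684 0.2077 0.045 ] board -0.1543 0.2229
[[ 0.933  0.36  -0.   ]
 [ 0.36  -0.933  0.002]
 [ 0.    -0.002 -1.   ]]
[0.664  0.0392 0.072 ]
[ 0.5497 -0.0315  0.072 ]
[ 0.4318 -0.0351  0.072 ]
```

arm_command(
  deltas=[-0.58, 0, 0, 0, -0.1664, -0.58, 0, 0, 0, -0.1664, -0.58, 0, 0, 0, -0.1664, -0.58, 0, 0, 0, -0.1664, -0.58, 0, 0, 0, -0.1664, -0.58, 0, 0, 0, -0.1664, -0.58, 0, 0, 0, -0.1664, -0.58, 0, 0, 0, -0.1664, -0.58, 0, 0, 0, 0, -0.58, 0, 0, 0, 0],
)

```text
time: 1.35
position: [0.2253, -0.5827, 0.2222]
tool_rot: [0.661, 0.751, 0.0, -0.0]
ft_force: [-0.2, -0.3, 0.6]
grip_width: 0.0189
grip_force: 0.0
```

```bash
cat >> h.py <<'E'
from scipy.spatial.transform import Rotation as R
C=np.array([.55003,.00644]);AX=np.array([np.cos(.1287),np.sin(.1287)]);AY=np.array([-AX[1],AX[0]])
def where():
    s=status.get_obs();m=R.from_quat(s['tool_rot']).as_matrix();d=s['position'][:2]-C
    print('t',s['time'],'board x,y',(d@AX).round(4),(d@AY).round(4),'z',s['position'][2].round(4),'yaw',np.arctan2(m[1,0],m[0,0]).round(4),'w',s['grip_width'].round(4),'F',s['ft_force'].round(1))
E
python3 -c "from h import *;where()"
```

```text
Traceback (most recent call last):
  File "h.py", line 15, in where
    print('t',s['time'],'board x,y',(d@AX).round(4),(d@AY).round(4),'z',s['position'][2].round(4),'yaw',np.arctan2(m[1,0],m[0,0]).round(4),'w',s['grip_width'].round(4),'F',s['ft_force'].round(1))
                                                                                                                                               ^^^^^^^^^^^^^^^^^^^^^
AttributeError: 'float' object has no attribute 'round'
```

arm_command(
  deltas=[-0.58, 0.0431, 0.0252, 0, 0, -0.58, 0.0431, 0.0252, 0, 0, -0.58, 0.0431, 0.0252, 0, 0, -0.58, 0.0431, 0.0252, 0, 0, -0.58, 0.0431, 0.0252, 0, 0, -0.58, 0.0431, 0.0252, 0, 0, -0.58, 0.0431, 0.0252, 0, 0, -0.58, 0.0431, 0.0252, 0, 0, -0.58, 0.0431, 0.0252, 0, 0, -0.58, 0.0431, 0.0252, 0, 0, -0.58, 0.0431, 0.0252, 0, 0, -0.58, 0, 0, 0, 0],
)

```text
time: 2.85
position: [0.4397, -0.0743, 0.2227]
tool_rot: [0.658, 0.753, 0.0, 0.0]
ft_force: [0.1, 0.2, 0.0]
grip_width: 0.0181
grip_force: 0.0
```

```bash
sed -i "s/s\['grip_width'\].round(4)/s['grip_width']/" h.py; python3 -c "from h import *;where()"
```

```text
t 2.85 board x,y -0.1198 -0.0659 z 0.2227 yaw 1.7041 w 0.018076196029821582 F [0.1 0.2 0. ]
```

arm_command(
  deltas=[-0.58, -0.002, 0, 0.05, 0.0046, -0.58, 0, 0, 0.05, 0, -0.58, 0, 0, 0.03, 0, -0.58, 0, 0, 0.02, 0, -0.58, 0, 0, 0.006, 0, -0.58, 0, 0, 0, 0],
)

```text
time: 3.6
position: [0.4395, -0.0797, 0.0666]
tool_rot: [0.662, 0.749, -0.0, 0.0]
ft_force: [0.6, 0.1, -0.2]
grip_width: 0.0181
grip_force: 0.0
```

Run:
```python
from h import *
where()
p,d=imaging.camera('scene');cv2.imwrite('pics/s1.png',cv2.resize(p[80:380,120:520,::-1],(800,600)))
```

```text
t 3.6 board x,y -0.1207 -0.0713 z 0.0666 yaw 1.6941 w 0.018053988540514702 F [ 0.6  0.1 -0.2]
```

View pics/s1.png

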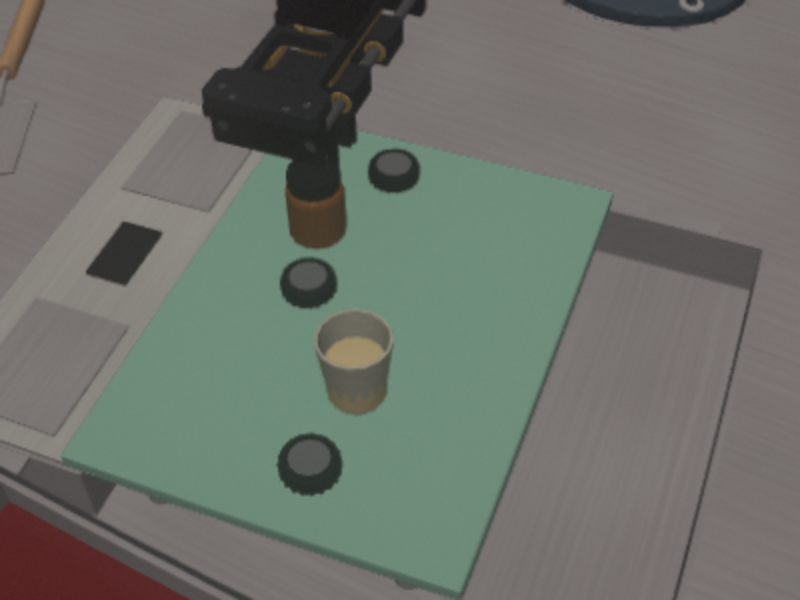

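The fingers are down behind cap 3 at crop position (394,170), clear of the jar, so I'm starting the sweep.

arm_command(
  deltas=[-0.58, 0.008, 0, 0, 0, -0.58, 0.012, 0, 0, 0, -0.58, 0.016, 0, 0, 0, -0.58, 0.016, 0, 0, 0, -0.58, 0.016, 0, 0, 0, -0.58, 0.016, 0, 0, 0, -0.58, 0.016, 0, 0, 0, -0.58, 0.016, 0, 0, 0, -0.58, 0.016, 0, 0, 0, -0.58, 0.016, 0, 0, 0, -0.58, 0.016, 0, 0, 0, -0.58, 0, 0, 0, 0],
)

```text
time: 5.15
position: [0.4185, 0.0848, 0.0665]
tool_rot: [0.661, 0.75, -0.0, -0.0]
ft_force: [-0.5, 0.4, -0.2]
grip_width: 0.0183
grip_force: 0.0
```

Run:
```python
from h import *
where()
p,d=imaging.camera('scene');cv2.imwrite('pics/s2.png',cv2.resize(p[80:380,120:520,::-1],(800,600)))
```

```text
t 5.15 board x,y -0.1204 0.0946 z 0.0665 yaw 1.6975 w 0.01832815757504053 F [-0.5  0.4 -0.2]
```

View pics/s2.png

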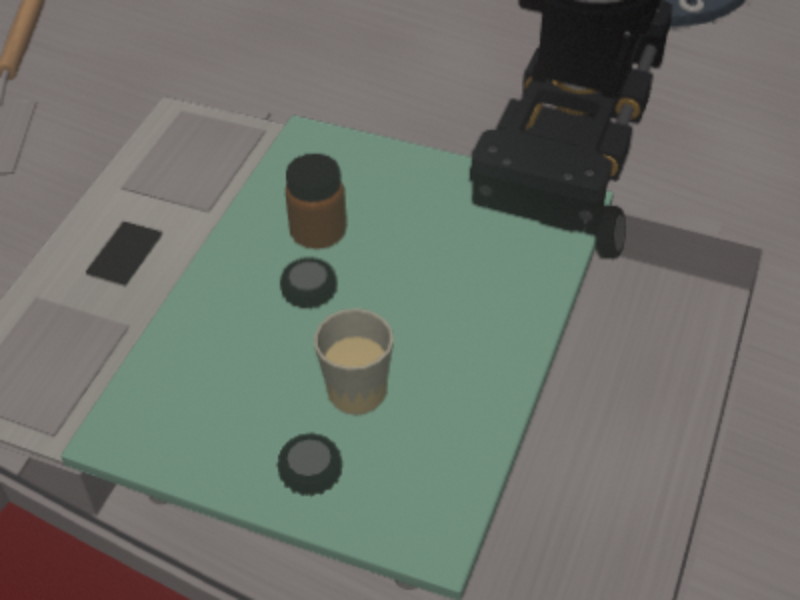

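Cap 3 is tipping over the pan-side edge at crop position (611,232). I'll push it the rest of the way, lift, and go behind cap 2.

arm_command(
  deltas=[-0.58, 0.015, 0, 0, 0, -0.58, 0.015, 0, 0, 0, -0.58, 0, 0, 0, 0, -0.58, 0, 0, -0.03, 0, -0.58, 0, 0, -0.06, 0, -0.58, -0.04, 0.0233, 0, 0, -0.58, -0.04, 0.0233, 0, 0, -0.58, -0.04, 0.0233, 0, 0, -0.58, -0.04, 0.0233, 0, 0, -0.58, -0.042, 0.0233, 0, 0, -0.58, 0, 0, 0, 0],
)

```text
time: 6.58
position: [0.5587, -0.076, 0.1566]
tool_rot: [0.663, 0.749, 0.0, 0.002]
ft_force: [0.4, 0.2, -0.1]
grip_width: 0.0181
grip_force: 0.0
```

Run:
```python
from h import *
where()
p,d=imaging.camera('scene');cv2.imwrite('pics/s3.png',cv2.resize(p[80:380,120:520,::-1],(800,600)))
```

```text
t 6.575 board x,y -0.002 -0.0828 z 0.1566 yaw 1.6918 w 0.018115454659507185 F [ 0.4  0.2 -0.1]
```

View pics/s3.png

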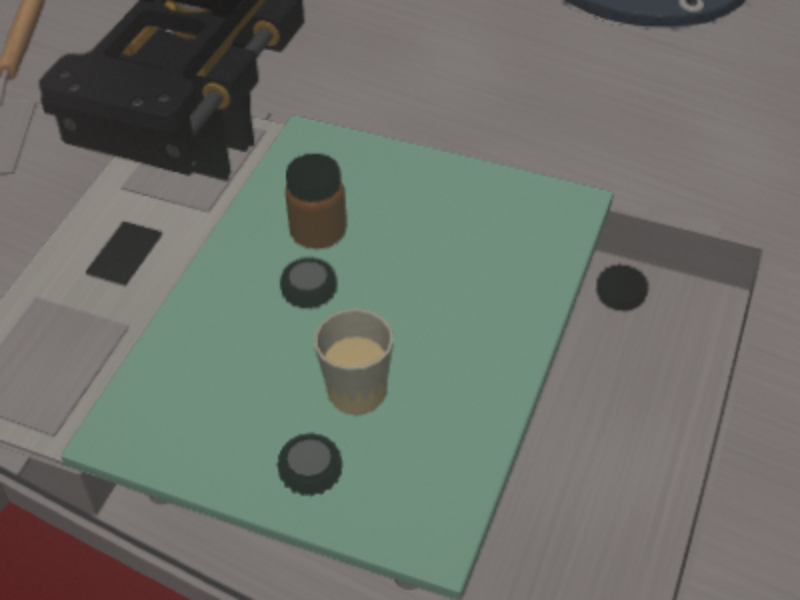

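Cap 3 is lying in the open pan at crop position (622,287), and the cup and jar are standing. Now cap 2.

arm_command(
  deltas=[-0.58, 0, 0, 0, 0, -0.58, 0, 0, 0.04, 0, -0.58, 0, 0, 0.03, 0, -0.58, 0, 0, 0.02, 0, -0.58, 0, 0, 0, 0],
)

```text
time: 7.25
position: [0.5538, -0.0708, 0.0653]
tool_rot: [0.661, 0.75, -0.001, -0.002]
ft_force: [-0.1, -0.5, 0.2]
grip_width: 0.0181
grip_force: 0.0
```

```bash
python3 -c "from h import *;where()"
```

```text
t 7.25 board x,y -0.0062 -0.0771 z 0.0653 yaw 1.6969 w 0.0181082265825112 F [-0.1 -0.5  0.2]
```

arm_command(
  deltas=[-0.58, 0.008, 0.001, 0, 0, -0.58, 0.012, 0.001, 0, 0, -0.58, 0.016, 0, 0, 0, -0.58, 0.016, 0, 0, 0, -0.58, 0.016, 0, 0, 0, -0.58, 0.016, 0, 0, 0, -0.58, 0.016, 0, 0, 0, -0.58, 0.016, 0, 0, 0, -0.58, 0.016, 0, 0, 0, -0.58, 0.016, 0, 0, 0, -0.58, 0.016, 0, 0, 0, -0.58, 0.016, 0, 0, 0],
)

```text
time: 8.75
position: [0.5354, 0.1074, 0.0665]
tool_rot: [0.662, 0.75, -0.0, -0.0]
ft_force: [-0.1, -0.4, -0.5]
grip_width: 0.0185
grip_force: 0.1
```

arm_command(
  deltas=[-0.58, 0.012, 0, 0, 0, -0.58, 0.01, 0, 0, 0, -0.58, 0, 0, 0, 0, -0.58, 0, 0, -0.03, 0, -0.58, 0, 0, -0.06, 0, -0.58, 0, 0, 0, 0],
)

```text
time: 9.5
position: [0.5366, 0.1279, 0.1609]
tool_rot: [0.662, 0.75, 0.004, 0.004]
ft_force: [-0.3, -0.3, -0.9]
grip_width: 0.0189
grip_force: 0.0
```

```bash
python3 -c "
from h import *
where();p,d=shot('top','t4');cv2.imwrite('pics/t4.png',cv2.resize(p[90:400,130:530,::-1],(774,600)))"
```

```text
t 9.5 board x,y 0.0023 0.1222 z 0.1609 yaw 1.6948 w 0.018894526042055892 F [-0.3 -0.3 -0.9]
```

View pics/t4.png

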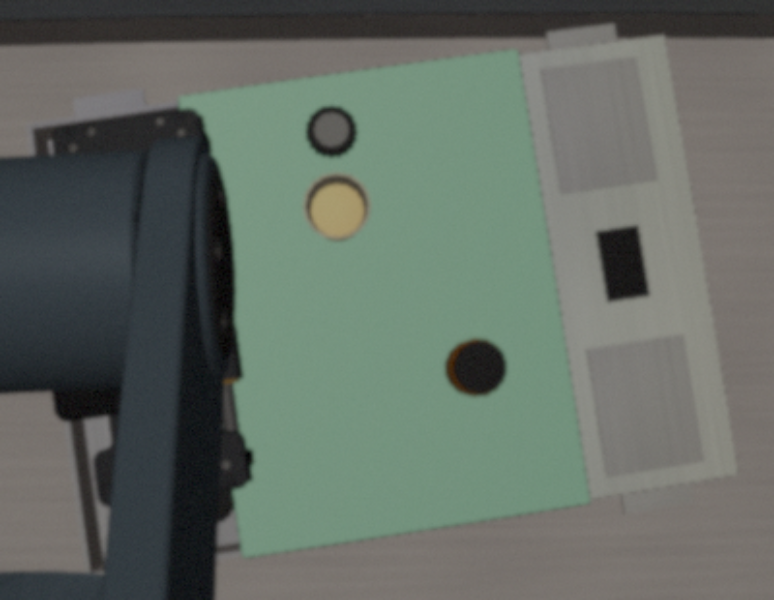

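Cap 2 has left the board, and the cup at crop position (337,208) and jar at (476,367) haven't moved. Now cap 1.

arm_command(
  deltas=[-0.58, -0.036, 0.0305, 0, 0, -0.58, -0.036, 0.0305, 0, 0, -0.58, -0.036, 0.0305, 0, 0, -0.58, -0.038, 0.0305, 0, 0, -0.58, 0, 0, 0, 0, -0.58, 0, 0, 0, 0, -0.58, 0, 0, 0, 0],
)

```text
time: 10.42
position: [0.6705, -0.0005, 0.1557]
tool_rot: [0.661, 0.75, -0.001, -0.001]
ft_force: [0.6, -0.4, -0.5]
grip_width: 0.0183
grip_force: 0.0
```

```bash
python3 -c "from h import *;where()"
```

```text
t 10.425 board x,y 0.1186 -0.0223 z 0.1557 yaw 1.6963 w 0.018250996427237126 F [ 0.6 -0.4 -0.5]
```

arm_command(
  deltas=[-0.58, -0.001, -0.001, 0.04, 0, -0.58, 0, 0, 0.03, 0, -0.58, 0, 0, 0.02, 0, -0.58, 0, 0, 0, 0, -0.58, 0.008, 0, 0, 0, -0.58, 0.012, 0, 0, 0, -0.58, 0.016, 0, 0, 0, -0.58, 0.016, 0, 0, 0, -0.58, 0.016, 0, 0, 0, -0.58, 0.016, 0, 0, 0, -0.58, 0.016, 0, 0, 0, -0.58, 0.016, 0, 0, 0],
)

```text
time: 11.92
position: [0.6566, 0.1135, 0.0665]
tool_rot: [0.662, 0.75, -0.0, -0.0]
ft_force: [-0.2, 0.3, 0.5]
grip_width: 0.018
grip_force: 0.1
```

arm_command(
  deltas=[-0.58, 0.016, 0, 0, 0, -0.58, 0.015, 0, 0, 0, -0.58, 0, 0, 0, 0, -0.58, 0, 0, -0.03, 0, -0.58, 0, 0, -0.05, 0, -0.58, 0, 0, -0.05, 0, -0.58, -0.05, 0, 0, 0, -0.58, -0.05, 0, 0, 0, -0.58, -0.05, 0, 0, 0, -0.58, -0.05, 0, 0, 0, -0.58, -0.05, 0, 0, 0, -0.58, 0, 0, 0, 0],
)

```text
time: 13.42
position: [0.6843, -0.1102, 0.1964]
tool_rot: [0.664, 0.748, -0.0, 0.001]
ft_force: [0.5, 0.9, 0.1]
grip_width: 0.0184
grip_force: 0.0
```

arm_command(
  deltas=[-0.58, -0.05, 0, 0, 0, -0.58, -0.05, 0, 0, 0, -0.58, -0.05, 0, 0, 0, -0.58, 0, 0, 0, 0, -0.58, 0, 0, 0, 0],
)

```text
time: 14.05
position: [0.7022, -0.2526, 0.1961]
tool_rot: [0.662, 0.75, 0.0, -0.001]
ft_force: [-0.2, -0.1, -0.7]
grip_width: 0.0183
grip_force: 0.0
```

```bash
python3 -c "
from h import *
where();shot('top','t5');shot('scene','s5')"
```

```text
t 14.05 board x,y 0.1177 -0.2764 z 0.1961 yaw 1.6954 w 0.01828315881523271 F [-0.2 -0.1 -0.7]
```

View pics/t5.png

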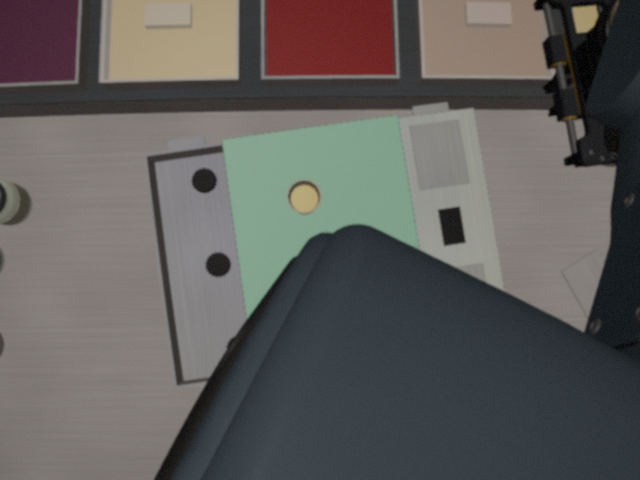

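View pics/s5.png

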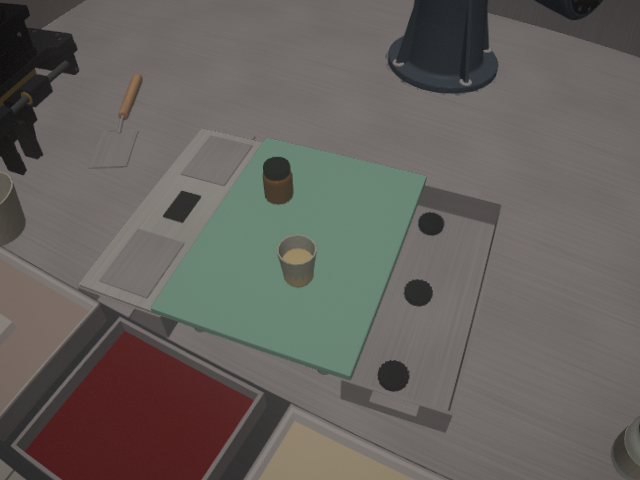

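All three caps lie in the open pan, at (431,223), (418,292) and (393,375) in the scene view. The jar at (278,180) and the cup at (297,260) are standing where they were, and the gripper is clear.

```bash
python3 -c "from rig import order;print(order.hand_in())"
```

```text
the job is handed in; nothing more can be done
None
```

I swept all three caps along the board into the open pan, left the cup and jar standing where they were, and handed the job in at about 14 s of the 54 s allowed.

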